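Square a test plaque onto the stack

ROBOT

A 6-joint arm with a two-finger parallel gripper is mounted at the origin on a cart in front of the work surface, level with it; the furniture and walls round the work are solid. World frame = base frame: x ahead of the robot, y to its left, z up, the work surface at z = 0. Lengths are in mm, angles in rad, forces in N, time in s.
With the tool pointing down it reaches from about 275 to 1000 mm from the base axis. Payload 8.4 kg.
Tool frame: the origin (TCP) lies midway between the tips of the shut fingers; the grasp point (between the pads) lies 19 mm behind it (r.grip_point_offset is the distance from the TCP to the grasp point, in mm); z points along the fingers, y is the line along which they close (so a half turn about z gives the same grasp; the last joint's range is limited). The gripper opens to 85 mm and grips with 20 to 120 N. Pads are 22 mm wide; open, the fingers measure 114 mm over their backs; the gripper's body (76 mm by 85 mm) begins 54 mm behind the grasp point. The pads swing forward as they close: fully open they stand 13 mm farther back than shut.
Start: joints at [-1.178, 0.353, 1.633, -0, 1.155, -0.002], TCP at [240.389, -576.924, 231.281] pointing down, gripper open.
Joint ranges: [-2.63, 2.63], [-0.92, 2.1], [0.06, 2.66], [-1.3, 4.44], [0, 2.69], [-3.02, 3.02]. Speed limits (rad/s): [2.22, 2.22, 2.79, 3.14, 3.14, 3.14].

INTERFACE

Orientations are given as [roll, pitch, yaw] about the fixed x, y, z axes, in that order (R = Rz(yaw) Ry(pitch) Rx(roll)).
In Python, from rig import r gives the robot as it stands. The module is installed in compiled form; this text tells all that it offers.
- The arm moves only by the shell command python3 -m creep 'ROWS' [FORCE]. ROWS is text: rows parted by semicolons, each of 7 numbers parted by spaces: the turn, a rotation vector about the tool's x, y, z in degrees, then the shift along the tool's x, y, z in m, then the closure in counts, from 0 (fully open) to 255 (shut). A call has 1 to 8 rows; each row is the pose to reach, as a shift and turn from the pose commanded when the call began, along the tool's axes at that moment; what a row does not reach only later rows make up. A row lasts 1/8 s, in which the tool goes at most 62.5 mm and 10.7 degrees, less where a joint would pass 70% of its speed; a pose out of reach is approached as far as the arm can. A call with a gripper value outside its range is refused whole. The fingers move at their own pace and stop on an object; FORCE is the grip in N (left out, the last holds). Time passes only in rows, so rows that repeat a pose let the fingers close. It gives the time, the measured TCP pose, the force, the opening and the grip force at its end, in the units of the state.
- r.sense(): the state, without advancing time (a new reading comes with each control period).
- r.grab_frame(name): name is "scene" or "side" or "wrist"; returns a dict with "img" (400x640x3 uint8, red, green, blue), "range_z" (400x640 float32, mm along the optical axis (not along the pixel's ray), 0 where there is no reading), "K" (3x3 intrinsics, pixels), "D" ([k1, k2, p1, p2, k3] as OpenCV has them; the pictures are not rectified), "world_from_camera" (4x4, takes a point from camera to world coordinates). Camera axes: x right, y up, looking along -z (the intrinsics and any distortion apply to the point x, -y, -z); pixel columns grow to the right and rows downward; lengths in mm; the calibration is good to about 2 mm. A picture is of the moment at which its call begins.
- r.sign_off(): hands the job in; it is judged then, once.
The state is a dict: "clock": time; "qpos": joint angles; "qvel": joint speeds; "joint_efforts": joint torques, N m; "eef_pos": TCP position; "tcp_rot": TCP orientation; "contact_force": force on the tool from outside, world axes, zero at the start; "wrist_torque": the same for the moment, N m; "opening": opening from 0.0 (shut) to 1.0 (fully open); "grasp_force": force on a finger pad.
Only numpy, scipy, OpenCV 4.12 (cv2) and the standard library are available. Lean on these libraries where they do the work, as an engineer would, in place of code of your own. Each camera call takes 0.05 s, during which the arm holds its last target. There are 200 camera calls.

TASK

Take the blue test plaque out of the rack, lay it down flat and let go of it, then take it again and stack it on the yellow plaque in the squaring jig. Square the stack up against the jig's two fences, so that both plaques lie flat, one on the other, each touching the long back fence with its long side and the short end fence with its end. Push gently rather than ramming the fences, leave the orange plaque standing in the rack, and do not shift the other things on the worktop.

Things in the scene. Friction and masses are not known exactly. Their poses are not given: they have to be found in the camera images.
- jig: Squaring jig, fixed: pale aluminium base plate 130 (x) x 180 (y) x 10 mm with two dark steel fences 12 mm thick, tops 40 mm above the worktop. Origin: centre of its underside; z up; x away from the robot at yaw 0. Long back fence on the +x edge (y = -90 to +60 mm), inner face at x = +53 mm. Short end fence on the -y edge (x = -47 to +53 mm), inner face at y = -78 mm. The -x and +y sides are open.
- jig_corner (a point): Inner corner of the jig, where both fence faces meet the top of the base plate (10 mm above the worktop); axes as the jig's. A squared plaque has its centre 30 mm to -x and 55 mm to +y of here, 4 mm above here for the lower plaque, 12 mm for the upper.
- rack: Grey plastic rack, fixed: base 116 (x) x 110 (y) x 8 mm, two combs (12 mm thick, at y = +-38 mm, tops 30 mm above the worktop); slots 11 mm wide along y, at x = -32 and +32 mm, hold plaques on their long edge, 8 mm above the worktop. Origin: centre of its underside; z up. The worktop in front of rack and jig (towards the robot) is free, but for a green vial at its left end.
- blue_plaque_center (a point): Centre of the blue plastic plaque, 110 x 60 x 8 mm, about 90 g. Axes: x along the 8 mm thickness, y along the 110 mm length, z along the 60 mm width. At the start it stands on a long edge in either slot of the rack (z up), its top edge 68 mm above the worktop. Its two faces are alike: either may lie up.
- blue_plaque: The same blue plaque; origin in the middle of the long edge it stands on at the start (30 mm from its centre along -z), same axes.
- orange_plaque_center (a point): Centre of the orange plaque, same size and axes as the blue one, standing in the other slot of the rack; to be left there.
- yellow_plaque_center (a point): Centre of the yellow plaque, 110 x 60 x 8 mm, lying flat and loose on the jig's base plate, askew and 3 to 21 mm short of the fences. Axes: x along the 60 mm width, y along the 110 mm length, z (up) along the thickness. It slides easily. A skewed plaque pushed mid-side can jam on one corner; pushed near each end in turn it turns flush.
- yellow_plaque: The same yellow plaque; origin at the centre of its underside, same axes.
- mouse: Black computer mouse, 108 x 62 x 36 mm, left of the rack; bystander. Origin: centre of its underside.
- brown_jar: Brown sample jar with blue lid, 42 mm wide, 50 mm high, behind the jig; bystander. Origin: centre of its underside.
- red_clamp: Red and black clamp, 30 x 112 x 26 mm, at the right; bystander. Origin: centre of its underside.
- pliers: Pliers with red and blue handles, 54 x 158 x 14 mm, far right; bystander. Origin: centre of its underside.
- green_vial: Green vial with white cap, 20 mm wide, 46 mm high, standing, in front of the rack, at its left; bystander. Origin: centre of its underside.
Not all that is in view belongs to the job. There is more than one size of the blue_plaque; the job needs the larger.

How it is judged:
By the outcome, as a careful person would: the job done as asked, in the order asked, and still so for the second after the job is handed in, with the robot touching nothing.
It also fails if it takes over 72 s, if anything falls off the work surface, if the arm or the gripper's body presses on something with over 40 N, if the wrist force passes 120 N, or if a joint passes its speed limit or range.

## Working session

There is one attempt and no reset: what is moved stays moved. The work goes in short steps, Python scripts to look and compute and a shell command to move; the robot and the scene stay as the last step left them, time stands still between calls to the robot, and variables do not carry over. Pictures are saved under pics/ and viewed, at most 10 in all, crops included, and the job is handed in when it is done.

```bash
mkdir -p pics; cat > h.py <<'E'
import numpy as np, cv2
from rig import r
def grab(n):
    f=r.grab_frame(n); return f
def save(f,name,crop=None,s=1):
    im=f["img"][:,:,::-1]
    if crop: a,b,c,d=crop; im=im[b:d,a:c]
    if s!=1: im=cv2.resize(im,None,fx=s,fy=s,interpolation=cv2.INTER_CUBIC)
    cv2.imwrite("pics/"+name,im)
def rays(f,px):
    px=np.array(px,float).reshape(-1,1,2)
    u=cv2.undistortPoints(px,np.array(f["K"]),np.array(f["D"])).reshape(-1,2)
    d=np.c_[u[:,0],-u[:,1],-np.ones(len(u))]
    T=np.array(f["world_from_camera"]); return T[:3,3],d@T[:3,:3].T
def onz(f,px,z):
    o,d=rays(f,px); t=(z-o[2])/d[:,2]; return o+d*t[:,None]
def cloud(f,mask):
    v,u=np.nonzero(mask&(f["range_z"]>0)); z=f["range_z"][v,u]
    o,d=rays(f,np.c_[u,v]); return o+d*z[:,None]
def mask(f,h0,h1,smin=90,vmin=50):
    h=cv2.cvtColor(f["img"],cv2.COLOR_RGB2HSV); return (h[...,0]>=h0)&(h[...,0]<=h1)&(h[...,1]>=smin)&(h[...,2]>=vmin)
E
python3 - <<'E'
from h import *
f=grab("scene");g=grab("side");save(f,"scene0.png");save(g,"side0.png")
for x in(f,g):print(np.round(x["world_from_camera"],2).tolist(),x["D"],x["K"][0][0])
print(r.sense(),r.grip_point_offset)
E
```

```text
[[0.81, 0.28, -0.51, -306.9], [-0.58, 0.4, -0.7, -1175.01], [0.01, 0.87, 0.49, 880.72], [0.0, 0.0, 0.0, 1.0]] [-0.00521341  0.          0.          0.          0.        ] 511.6087860278742
[[-0.93, 0.14, -0.33, 139.27], [-0.36, -0.4, 0.84, 1120.75], [-0.01, 0.91, 0.42, 607.0], [0.0, 0.0, 0.0, 1.0]] [0.01541226 0.         0.         0.         0.        ] 385.28553967480036
{'clock': 0.1, 'qpos': array([-1.17839389e+00,  3.53601466e-01,  1.63401757e+00, -3.15851596e-05,
        1.15518640e+00, -2.41427965e-03]), 'qvel': array([-0.00078077, -0.00158238, -0.00147842, -0.00186868, -0.00064864,
        0.0005807 ]), 'joint_efforts': array([ 1.29340329e-03, -6.06356049e+01, -3.42818749e+01,  1.31181791e-04,
        3.87363543e-03, -4.40788142e-05]), 'eef_pos': array([ 240.22939507, -576.55541778,  230.64070304]), 'tcp_rot': array([-3.14037981e+00,  2.59527612e-05,  3.94829505e-01]), 'contact_force': array([ 0.30469173,  0.77076247, -0.15401342]), 'wrist_torque': array([-0.06223146, -0.04179416,  0.00708796]), 'grasp_force': 0.0, 'opening': 1.002198846873075} 18.700000000000003
```

View pics/scene0.png

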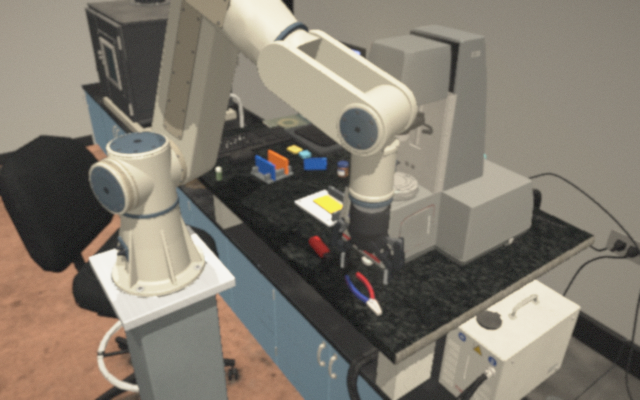

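View pics/side0.png

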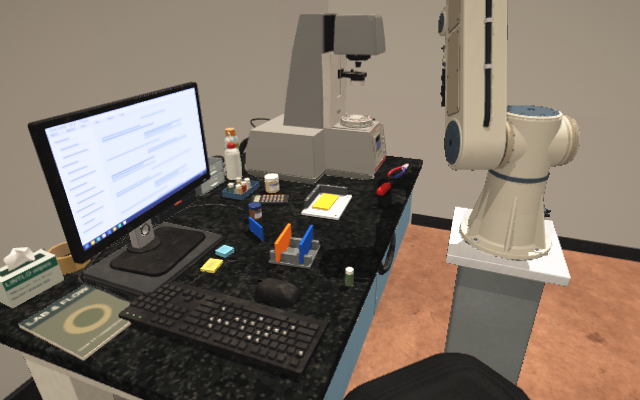

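Scene view: blue in the rack at (265,167), orange at (279,160), another blue block at (316,163), a blue note at about (305,155), and yellow in the jig at (328,204). Side view: rack blue at (306,243), loose blue at (256,229), cyan note at (225,251). I'll measure these and check a close crop.

```bash
python3 - <<'E'
from h import *
f=grab("scene");g=grab("side")
a=f["img"][130:240,200:370,::-1]; b=g["img"][190:300,200:370,::-1]
cv2.imwrite("pics/crop1.png",np.vstack([cv2.resize(x,None,fx=2.6,fy=2.6,interpolation=cv2.INTER_CUBIC) for x in(a,b)]))
for n,x,lo in(("scene",f,(200,130,400,240)),("side",g,(190,170,420,300))):
  for c,h0,h1 in(("blue",100,125),("orange",5,18),("yellow",24,34),("green",40,85)):
    m=mask(x,h0,h1,110 if c!="green" else 50,60); mm=np.zeros_like(m); mm[lo[1]:lo[3],lo[0]:lo[2]]=m[lo[1]:lo[3],lo[0]:lo[2]]
    k,l,st,ce=cv2.connectedComponentsWithStats(mm.astype(np.uint8))
    for i in range(1,k):
      if st[i,4]<25: continue
      P=cloud(x,l==i)
      if len(P)==0: print(n,c,ce[i],st[i,4],"norange");continue
      print(n,c,np.round(ce[i]),st[i,4],"med",np.round(np.median(P,0)),"lo",np.round(np.percentile(P,3,0)),"hi",np.round(np.percentile(P,97,0)))
E
```

```text
scene blue [264. 166.] 264 med [509. 297.  44.] lo [500. 242.  -1.] hi [581. 444.  68.]
scene blue [315. 164.] 314 med [701. 248.  17.] lo [665. 224.  -4.] hi [774. 323.  44.]
scene orange [278. 160.] 314 med [573. 312.  38.] lo [563. 255.  -4.] hi [661. 486.  68.]
scene yellow [295. 149.] 55 med [727. 429.   7.] lo [707. 405.  -3.] hi [764. 454.  12.]
scene yellow [328. 204.] 276 med [568. -16.  17.] lo [541. -63.  13.] hi [599.  30.  22.]
scene green [219. 177.] 38 med [361. 370.  13.] lo [352. 362.  -2.] hi [382. 390.  26.]
side blue [198. 176.] 57 med [869. 274. 178.] lo [866. 227. 173.] hi [873. 309. 183.]
side blue [254. 205.] 60 med [756. 160.  49.] lo [739. 142.  43.] hi [774. 175.  51.]
side blue [256. 228.] 212 med [699. 254.  23.] lo [665. 186.  -1.] hi [748. 274.  45.]
side blue [306. 243.] 331 med [509. 309.  44.] lo [502. 168.  -0.] hi [567. 354.  69.]
side orange [242. 189.] 41 med [890.  14.  28.] lo [884.   2.  14.] hi [898.  44.  38.]
side orange [253. 213.] 37 med [758. 172.  27.] lo [741. 156.  11.] hi [768. 176.  35.]
side orange [282. 242.] 398 med [572. 318.  40.] lo [565. 179.  -1.] hi [639. 368.  68.]
side orange [405. 269.] 1914 med [  414. -1040.  -952.] lo [  306. -1627.  -962.] hi [ 491. -758. -942.]
side yellow [325. 201.] 243 med [575.  -9.  17.] lo [546. -65.  14.] hi [602.  41.  20.]
side yellow [211. 264.] 163 med [728. 437.   9.] lo [709. 412.   2.] hi [754. 459.  11.]
side green [349. 280.] 70 med [361. 388.  19.] lo [354. 383.   5.] hi [369. 391.  34.]
```

View pics/crop1.png

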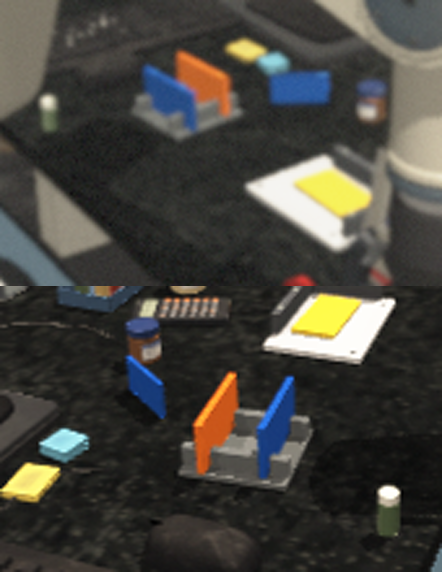

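The blue plaque in the rack (scene (265,167), top at z 68) is the large one. The loose blue at (316,163) is only 45 mm high, so it's the decoy. Next I'll move over the jig for a wrist view.

```bash
cat > d.py <<'E'
# usage: d.py x y z yaw_deg [tilt_deg about world y]
import sys; from h import *; from scipy.spatial.transform import Rotation as R
a=list(map(float,sys.argv[1:])); s=r.sense(); R0=R.from_euler("xyz",s["tcp_rot"])
R1=R.from_euler("y",a[4] if len(a)>4 else 0,degrees=True)*R.from_euler("xyz",[np.pi,0,np.radians(a[3])])
p=R0.inv().apply(np.array(a[:3])-s["eef_pos"])/1000
print("turn",np.round((R0.inv()*R1).as_rotvec(degrees=True),1),"shift",np.round(p,4),"dist",np.linalg.norm(p),"q",np.round(s["qpos"],2),"pos",np.round(s["eef_pos"],1))
E
python3 d.py 530 0 330 90
```

```text
turn [ -0.   -0.  -67.4] shift [ 0.4892 -0.4209 -0.0988] dist 0.6529116069910206 q [-1.18  0.35  1.63  0.    1.16 -0.  ] pos [ 240.3 -576.6  230.8]
```

```bash
python3 -m creep '0 0 -10 0.045 -0.04 -0.05 0; 0 0 -67.4 0.489 -0.421 -0.099 0; 0 0 -67.4 0.489 -0.421 -0.099 0; 0 0 -67.4 0.489 -0.421 -0.099 0; 0 0 -67.4 0.489 -0.421 -0.099 0; 0 0 -67.4 0.489 -0.421 -0.099 0; 0 0 -67.4 0.489 -0.421 -0.099 0; 0 0 -67.4 0.489 -0.421 -0.099 0'; python3 d.py 530 0 330 90
```

```text
clock: 1.2
eef_pos: [457.6, -142.8, 314.6]
tcp_rot: [3.141, 0.0, 1.572]
contact_force: [1.1, -1.1, 0.2]
opening: 0.999
grasp_force: 0.0
turn [0.  0.  0.1] shift [ 0.1427  0.0726 -0.0153] dist 0.16085760622822975 q [-0.31  0.04  1.83 -0.    1.27 -0.31] pos [ 457.6 -142.8  314.6]
```

```bash
python3 -m creep '0 0 0 0.143 0.072 -0.015 0; 0 0 0 0.143 0.072 -0.015 0; 0 0 0 0.143 0.072 -0.015 0; 0 0 0 0.143 0.072 -0.015 0;0 0 0 0.143 0.072 -0.015 0'; python3 - <<'E'
from h import *
f=grab("wrist");save(f,"w1.png");print(np.round(f["world_from_camera"],2).tolist(),f["K"][0][0])
E
python3 d.py 510 300 330 90
```

```text
clock: 1.82
eef_pos: [528.5, -2.1, 329.0]
tcp_rot: [-3.141, 0.0, 1.572]
contact_force: [0.9, -1.2, -0.8]
opening: 1.002
grasp_force: 0.0
[[1.0, -0.0, -0.0, 528.23], [0.0, 0.96, 0.27, 65.0], [-0.0, -0.27, 0.96, 471.25], [0.0, 0.0, 0.0, 1.0]] 353.4093618481802
turn [-0.  0. -0.] shift [ 0.3025 -0.0185 -0.0011] dist 0.30306555834418286 q [-0.01  0.12  1.72 -0.    1.31 -0.01] pos [528.5  -2.5 329. ]
```

View pics/w1.png

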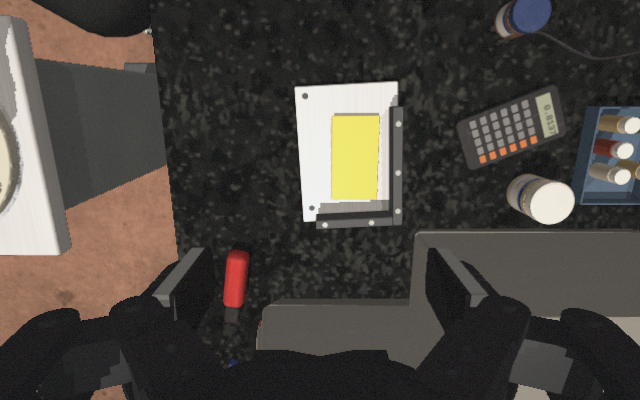

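The wrist view is clear: the jig plate has corners near (295,88), (397,82) and (304,221), the yellow plaque is centred at about (355,157), and the fences are on its right and bottom. I'll measure the jig and move over the rack.

```bash
cat > jig.py <<'E'
from h import *
def rect(P):
    c,s,a=cv2.minAreaRect(P[:,:2].astype(np.float32)); 
    if s[0]>s[1]: s=s[::-1]; a-=90
    return np.round(c,1),np.round(s,1),round((a+45)%90-45,2)   # angle of short side vs x
def jig(f):
    h=cv2.cvtColor(f["img"],cv2.COLOR_RGB2HSV)
    out=[]
    w=((h[...,2]>150)&(h[...,1]<50)).astype(np.uint8); w[:,:250]=0; w[:,450:]=0
    k,l,st,ce=cv2.connectedComponentsWithStats(w); i=1+np.argmax(st[1:,4]); 
    v,u=np.nonzero(l==i); P=onz(f,np.c_[u,v],10)[:,:2]
    # -x edge and +y edge by line fits on row/col extremes
    rows=[(u[v==y].min()-.5,y) for y in range(v.min()+8,v.max()-8)]
    E=onz(f,rows,10)[:,:2]; vx,vy,x0,y0=cv2.fitLine(E.astype(np.float32),cv2.DIST_HUBER,0,.01,.01).ravel()
    cols=[(x,v[u==x].min()-.5) for x in range(u.min()+12,u.max()-12)]
    F=onz(f,cols,10)[:,:2]; wx,wy,x1,y1=cv2.fitLine(F.astype(np.float32),cv2.DIST_HUBER,0,.01,.01).ravel()
    if vy<0: vx,vy=-vx,-vy
    if wx<0: wx,wy=-wx,-wy
    yaw=(np.arctan2(-vx,vy),np.arctan2(wy,wx))
    t=np.linalg.solve(np.array([[vx,-wx],[vy,-wy]]),[x1-x0,y1-y0]); c=np.array([x0+vx*t[0],y0+vy*t[0]])
    return np.degrees(yaw),c
if __name__=="__main__":
    f=grab("wrist"); yaw,c=jig(f); print("jig yaw",yaw,"corner(-x,+y)",c)
    a=np.radians(yaw[0]); Rm=np.array([[np.cos(a),-np.sin(a)],[np.sin(a),np.cos(a)]])
    o=c-Rm@[-65,90]; print("jig origin",o,"squared centre",o+Rm@[23,-23])
    m=mask(f,22,36,120,90); v,u=np.nonzero(m); k=(u>250)&(u<450); y=rect(onz(f,np.c_[u,v][k],18)); print("yellow",y, "in jig", Rm.T@(y[0]-o))
E
python3 jig.py; python3 -m creep '0 0 0 0.302 -0.018 0.0 0; 0 0 0 0.302 -0.018 0.0 0;0 0 0 0.302 -0.018 0.0 0;0 0 0 0.302 -0.018 0.0 0;0 0 0 0.302 -0.018 0.0 0;0 0 0 0.302 -0.018 0.0 0;0 0 0 0.302 -0.018 0.0 0'; python3 - <<'E'
from h import *
f=grab("wrist");save(f,"w2.png")
for c,a,b in(("blue",100,125),("orange",5,18)):
  m=mask(f,a,b,110,60); k,l,st,ce=cv2.connectedComponentsWithStats(m.astype(np.uint8))
  for i in range(1,k):
    if st[i,4]<100: continue
    v,u=np.nonzero(l==i);q=np.c_[u,v]; P=cloud(f,l==i); T=P[P[:,2]>62]
    print(c,ce[i],st[i],np.round(np.percentile(P,[3,50,97],axis=0)).tolist())
    if len(T)>20:print("  top",np.round(cv2.minAreaRect(T[:,:2].astype(np.float32)),2) if 0 else cv2.minAreaRect(T[:,:2].astype(np.float32)),T.mean(0))
E
```

```text
jig yaw [3.0249586 3.0492222] corner(-x,+y) [496.0192    76.123726]
jig origin [565.67801283 -10.3207574 ] squared centre [589.85969733 -32.07497752]
yellow (array([573.6, -12.1]), array([ 59.2, 107.4]), 0.37) in jig [ 7.8170565  -2.19481435]
clock: 2.8
eef_pos: [511.0, 299.1, 329.1]
tcp_rot: [-3.141, 0.001, 1.571]
contact_force: [-0.2, -1.1, 0.1]
opening: 1.0
grasp_force: 0.0
blue [320.76128093 154.71033479] [312 107  18  96 687] [[504.0, 246.0, 9.0], [512.0, 301.0, 68.0], [521.0, 351.0, 69.0]]
  top ((512.0278930664062, 297.79400634765625), (7.962320327758789, 109.63924407958984), 6.503340244293213) [511.90451052 299.59073154  67.71089895]
blue [465.48306998 189.01128668] [433 167  65  45 443] [[664.0, 225.0, -1.0], [696.0, 252.0, 44.0], [740.0, 273.0, 46.0]]
orange [369.28747795 138.58730159] [363  94  17  98 567] [[565.0, 260.0, 1.0], [570.0, 317.0, 44.0], [577.0, 367.0, 68.0]]
  top ((570.9102172851562, 312.675048828125), (7.30424165725708, 108.65692901611328), 3.059225559234619) [570.30089616 317.68916725  65.79470753]
```

View pics/w2.png

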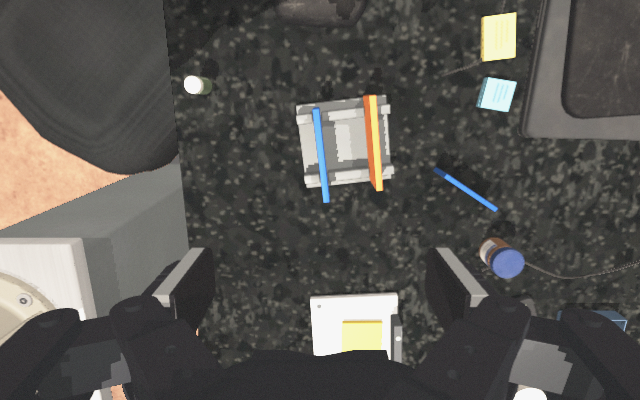

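Wrist view: blue top edge runs (317,108)–(326,202), orange (368,97)–(378,190), and the rack lies around them. The small blue plaque is at (465,189). The blue top edge centre is (512,298), turned about 6.5° from y. I'll grasp it there.

```bash
python3 d.py 512 298 42 96.5; python3 -m creep '0 0 -6.5 -0.001 0.001 0.05 130; 0 0 -6.5 -0.001 0.001 0.11 130; 0 0 -6.5 -0.001 0.001 0.17 130; 0 0 -6.5 -0.001 0.001 0.21 130; 0 0 -6.5 -0.001 0.001 0.23 130; 0 0 -6.5 -0.001 0.001 0.23 130' 40; python3 d.py 512 298 42 96.5; python3 - <<'E'
from h import *
f=grab("wrist");save(f,"w3.png",(120,60,520,400),1.5)
P=cloud(f,mask(f,100,125,110,60)); T=P[(P[:,2]>62)&(P[:,2]<75)]
print(len(T),cv2.minAreaRect(T[:,:2].astype(np.float32)),T.mean(0))
E
```

```text
turn [-0.   0.  -6.6] shift [-0.0006  0.0009  0.2872] dist 0.2872124046552897 q [ 0.53  0.22  1.59 -0.    1.33  0.53] pos [511.1 298.7 329.2]
clock: 3.6
eef_pos: [511.4, 297.1, 98.0]
tcp_rot: [-3.139, 0.001, 1.683]
contact_force: [-0.0, -0.2, 0.1]
opening: 0.489
grasp_force: 0.0
turn [-0.2  0.1 -0.1] shift [0.0009 0.0009 0.056 ] dist 0.056036890130142326 q [ 0.52  0.46  1.81 -0.    0.88  0.41] pos [511.4 297.1  98. ]
1614 ((511.9801330566406, 298.4090270996094), (7.9173502922058105, 109.74319458007812), 6.683483600616455) [510.89591307 311.78370461  67.59758184]
```

View pics/w3.png

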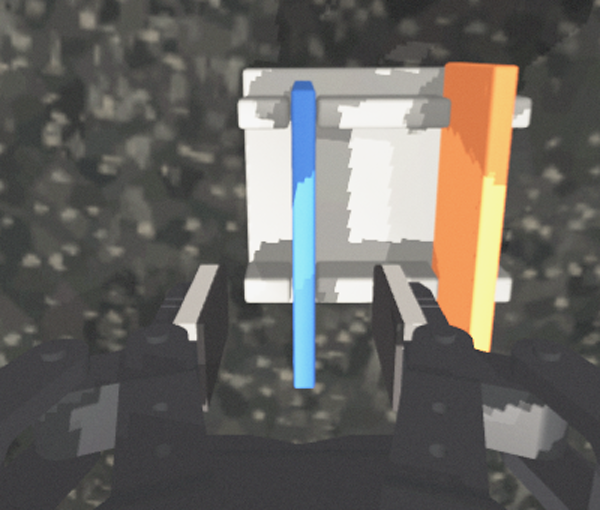

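The crop shows the blue edge at (303,230), centred between the open fingers at x≈215 and 385, with orange clear on the right. I'll descend, grip and lift.

```bash
python3 -m creep '0 0 0 0.001 0.001 0.03 130; 0 0 0 0.001 0.001 0.05 130; 0 0 0 0.001 0.001 0.056 130; 0 0 0 0.001 0.001 0.056 255; 0 0 0 0.001 0.001 0.056 255; 0 0 0 0.001 0.001 0.056 255; 0 0 0 0.001 0.001 0.056 255;0 0 0 0.001 0.001 0.056 255' 60 && python3 -m creep '0 0 0 0 0 0 255; 0 0 0 0 0 -0.01 255; 0 0 0 0 0 -0.03 255; 0 0 0 0 0 -0.06 255; 0 0 0 0 0 -0.1 255; 0 0 0 0 0 -0.14 255; 0 0 0 0 0 -0.16 255; 0 0 0 0 0 -0.16 255'; python3 d.py 400 150 150 90;python3 d.py 400 150 150 90 60; python3 -c "
from h import *
s=r.sense();print(s['opening']*85,s['grasp_force'],s['contact_force'])"
```

```text
clock: 4.65
eef_pos: [513.6, 300.7, 44.6]
tcp_rot: [3.14, -0.001, 1.685]
contact_force: [-0.3, -1.7, 6.8]
opening: 0.08
grasp_force: 59.7
clock: 5.65
eef_pos: [513.6, 300.9, 205.5]
tcp_rot: [3.138, -0.002, 1.685]
contact_force: [-0.0, 0.3, -1.4]
opening: 0.079
grasp_force: 58.7
turn [ 0.2 -0.1  6.5] shift [-0.1371 -0.1302  0.0548] dist 0.19690913709094873 q [0.53 0.33 1.73 0.   1.08 0.41] pos [513.6 300.9 205.5]
turn [60.1  3.3  6. ] shift [-0.1371 -0.1302  0.0548] dist 0.19690913709094873 q [0.53 0.33 1.73 0.   1.08 0.41] pos [513.6 300.9 205.5]
6.674463570533182 58.68676722049713 [-0.02501764  0.34749629 -1.39270492]
```

```bash
python3 d.py 410 150 150 90 57; python3 -m creep '0 0 0 -0.05 -0.045 0 255; 0 0 0 -0.1 -0.09 0.02 255; 0 0 0 -0.138 -0.12 0.055 255; 0 0 0 -0.138 -0.12 0.055 255; 0 0 6 -0.138 -0.12 0.055 255;0 0 6 -0.138 -0.12 0.055 255'; python3 d.py 410 150 130 90 57
```

```text
turn [57.1  3.2  6. ] shift [-0.1383 -0.1203  0.0548] dist 0.19131217642355203 q [0.53 0.33 1.73 0.   1.08 0.41] pos [513.6 300.9 205.5]
clock: 6.4
eef_pos: [409.5, 149.9, 148.0]
tcp_rot: [-3.141, -0.0, 1.58]
contact_force: [0.0, -0.5, -0.3]
opening: 0.08
grasp_force: 58.8
turn [57.   0.3  0.5] shift [0.0001 0.0005 0.018 ] dist 0.018049109121331404 q [0.35 0.17 2.1  0.   0.87 0.34] pos [409.5 149.9 148. ]
```

```bash
python3 -m creep '10 0 0.5 0 0 0 255; 20 0 0.5 0 0 0 255; 30 0 0.5 0 0 0 255; 40 0 0.5 0 0 0 255; 50 0 0.5 0 0 0 255; 57 0 0.5 0 0 0 255; 57 0 0.5 0 0 0 255'; python3 d.py 410 150 28 90 57
```

```text
clock: 7.28
eef_pos: [409.5, 149.7, 145.8]
tcp_rot: [-2.144, 0.003, 1.574]
contact_force: [0.4, -0.1, -1.3]
opening: 0.08
grasp_force: 59.1
turn [-0.2  0.2 -0.1] shift [0.0006 0.0992 0.0635] dist 0.11775318475950663 q [0.21 0.75 1.56 0.18 1.81 0.16] pos [409.5 149.7 145.8]
```

```bash
python3 -m creep '0 0 0 0 0.035 0.022 255; 0 0 0 0 0.07 0.045 255; 0 0 0 0 0.09 0.058 255; 0 0 0 0 0.099 0.0635 255; 0 0 0 0 0.099 0.0635 255; 0 0 0 0 0.101 0.065 255;0 0 0 0 0.101 0.065 255'; python3 -c "
from h import *
f=grab('side');P=cloud(f,mask(f,100,125,110,60)&(np.arange(640)[None]>270)&(np.arange(640)[None]<420)&(np.arange(400)[:,None]>180));print(np.percentile(P,[1,50,99],axis=0).round())"
```

```text
clock: 8.15
eef_pos: [410.2, 149.3, 28.8]
tcp_rot: [-2.148, 0.004, 1.573]
contact_force: [0.3, 0.3, 0.1]
opening: 0.079
grasp_force: 59.1
[[379.  25.  -1.]
 [402. 162.  26.]
 [453. 204.  45.]]
```

```bash
python3 -m creep '0 0 0 0 0.002 0.001 255; 0 0 0 0 0.003 0.002 255; 0 0 0 0 0.004 0.0025 255; 0 0 0 0 0.005 0.003 255; 0 0 0 0 0.005 0.003 255'
```

```text
clock: 8.82
eef_pos: [409.9, 149.1, 22.8]
tcp_rot: [-2.146, 0.004, 1.573]
contact_force: [1.1, -1.1, 3.9]
opening: 0.078
grasp_force: 59.7
```

```bash
python3 -m creep '0 0 0 0 0 0 215; 0 0 0 0 0 0 208; 0 0 0 0 0 -0.008 208; 0 0 0 0 0 -0.018 208; 0 0 0 0 0 -0.03 208; 0 0 0 0 0 -0.045 208; 0 0 0 0 0 -0.065 208; 0 0 0 0 -0.02 -0.085 208'; python3 - <<'E'
from h import *
f=grab('side');P=cloud(f,mask(f,100,125,110,60)&(np.arange(640)[None]>290)&(np.arange(640)[None]<420)&(np.arange(400)[:,None]>180));P=P[P[:,0]<490];print(np.percentile(P,[1,50,99],axis=0).round());save(f,"s2.png",(240,170,440,320),3)
E
python3 d.py 340 150 200 90
```

```text
clock: 9.82
eef_pos: [471.3, 149.3, 85.5]
tcp_rot: [-2.146, 0.004, 1.572]
contact_force: [0.6, 0.7, 0.1]
opening: 0.184
grasp_force: 0.0
[[382.  75.  -1.]
 [412. 155.   7.]
 [448. 203.  10.]]
turn [-56.8   0.2  -0. ] shift [ 1.000e-04 -1.656e-01  5.080e-02] dist 0.17318191424087206 q [0.19 0.9  1.4  0.16 1.82 0.15] pos [473.1 149.7  89.2]
```

View pics/s2.png

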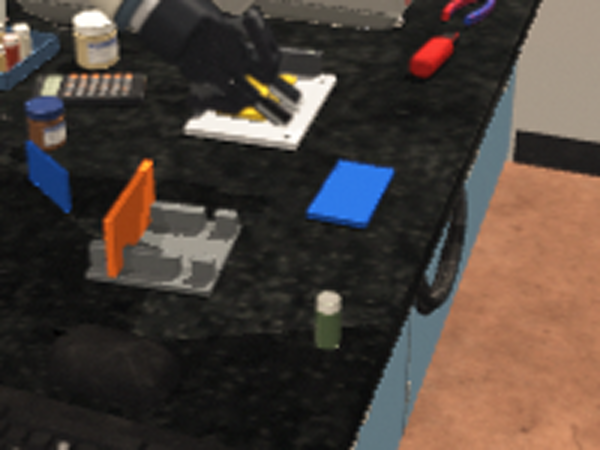

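The crop shows the blue plaque lying flat at (350,192), with orange still in the rack and the vial standing. Now I'll raise, untilt and look from above.

```bash
python3 d.py 410 90 230 90; python3 -m creep '0 0 0 0 -0.04 -0.03 208; -10 0 0 0 -0.08 -0.055 150; -20 0 0 -0.02 -0.12 -0.055 100; -30 0 0 -0.04 -0.145 -0.045 50; -40 0 0 -0.06 -0.153 -0.024 0; -57 0 0 -0.06 -0.153 -0.024 0; -57 0 0 -0.06 -0.153 -0.024 0; -57 0 0 -0.06 -0.153 -0.024 0'; python3 -m creep '0 0 0 0 0 0 0; 0 0 0 0 0 0 0' >/dev/null;  cat > blue.py <<'E'
from h import *; from jig import rect
f=grab("wrist"); m=mask(f,100,125,110,60); k,l,st,ce=cv2.connectedComponentsWithStats(m.astype(np.uint8)); i=1+np.argmax(st[1:,4]); v,u=np.nonzero(l==i)
print(ce[i],st[i],rect(onz(f,np.c_[u,v],8)),np.percentile(cloud(f,l==i)[:,2],[2,50,98]))
E
python3 blue.py; python3 d.py 410 150 100 90
```

```text
turn [-56.8   0.2  -0. ] shift [-0.0601 -0.1523 -0.0241] dist 0.1654398846828081 q [0.19 0.9  1.4  0.16 1.82 0.15] pos [473.1 149.7  89.2]
clock: 10.88
eef_pos: [406.3, 89.9, 228.2]
tcp_rot: [3.14, 0.004, 1.573]
contact_force: [0.5, 0.3, -0.3]
opening: 1.003
grasp_force: 0.0
[323.60612536 102.18618234] [ 292   46   64  115 7020] (array([411.4, 147.2]), array([ 60.5, 109.6]), 0.16) [1.52816917 7.80777991 9.44212385]
turn [-0.1  0.2  0.1] shift [0.0606 0.0023 0.1265] dist 0.14023651344367924 q [ 0.22  0.03  2.05 -0.    1.06  0.22] pos [408.   90.  226.7]
```

```bash
python3 d.py 411.4 147.2 20 90; python3 -m creep '0 0 0 0.03 -0.002 0.04 46; 0 0 0 0.057 -0.003 0.09 46; 0 0 0 0.057 -0.003 0.14 46; 0 0 0 0.057 -0.003 0.18 46; 0 0 0 0.057 -0.003 0.207 46;  0 0 0 0.057 -0.003 0.207 46; 0 0 0 0.057 -0.003 0.207 46' 30; python3 d.py 411.4 147.2 -4 90; python3 -c "
from h import *
f=grab('wrist');save(f,'w4.png')"
```

```text
turn [-0.1  0.2  0.1] shift [0.0581 0.0039 0.2065] dist 0.21452685295769208 q [ 0.22  0.03  2.05 -0.    1.06  0.22] pos [408.   90.  226.7]
clock: 12.05
eef_pos: [404.8, 146.3, 20.2]
tcp_rot: [-3.141, 0.004, 1.572]
contact_force: [0.8, 0.0, 0.5]
opening: 0.818
grasp_force: 0.0
turn [-0.   0.2  0.1] shift [0.001  0.0066 0.0242] dist 0.025100060098081866 q [ 0.35  0.41  2.19 -0.01  0.55  0.35] pos [404.8 146.3  20.2]
```

View pics/w4.png

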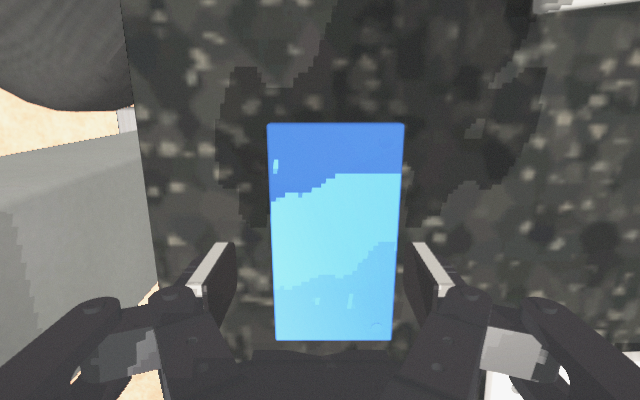

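The wrist view shows the plaque between the fingers, spanning x≈267–405, with the gripper about 7 mm off to one side. I'll correct that and descend.

```bash
python3 -m creep '0 0 0 0.001 0.0066 0 46; 0 0 0 0.001 0.0066 0.01 46; 0 0 0 0.001 0.0066 0.016 46; 0 0 0 0.001 0.0066 0.02 46; 0 0 0 0.001 0.0066 0.023 46; 0 0 0 0.001 0.0066 0.024 46; 0 0 0 0.001 0.0066 0.024 46' 30 && python3 -m creep '0 0 0 0 0 0 60;0 0 0 0 0 0 70; 0 0 0 0 0 0 90;0 0 0 0 0 0 130; 0 0 0 0 0 0 130' 40
```

```text
clock: 12.98
eef_pos: [410.7, 147.0, -4.2]
tcp_rot: [-3.142, 0.004, 1.573]
contact_force: [0.1, -0.6, 0.5]
opening: 0.819
grasp_force: 0.0
clock: 13.6
eef_pos: [410.9, 147.1, -3.7]
tcp_rot: [3.141, 0.004, 1.572]
contact_force: [-2.1, -0.7, 9.0]
opening: 0.689
grasp_force: 41.2
```

```bash
python3 -m creep '0 0 0 0 0 -0.005 130; 0 0 0 0 0 -0.02 130; 0 0 0 0 0 -0.05 130; 0 0 0 0 0 -0.08 130; 0 0 0 0 0 -0.1 130; 0 0 0 0 0 -0.1 130'; python3 d.py 561.5 -25.6 60 93
```

```text
clock: 14.35
eef_pos: [411.9, 147.8, 97.7]
tcp_rot: [3.138, 0.003, 1.572]
contact_force: [0.3, 0.4, -0.9]
opening: 0.688
grasp_force: 43.8
turn [ 0.2  0.2 -2.9] shift [-0.1736  0.1492  0.0387] dist 0.23213421519192814 q [ 0.34  0.26  2.14 -0.01  0.74  0.35] pos [411.9 147.8  97.7]
```

```bash
python3 -m creep '0 0 -1 -0.03 0.025 0 130; 0 0 -3 -0.07 0.06 0 130; 0 0 -3 -0.11 0.095 0 130; 0 0 -3 -0.15 0.13 0 130; 0 0 -3 -0.174 0.149 0.01 130; 0 0 -3 -0.174 0.149 0.03 130; 0 0 -3 -0.174 0.149 0.039 130; 0 0 -3 -0.174 0.149 0.039 130'; python3 d.py 561.5 -25.6 16 93;  python3 -c "
from h import *
f=grab('side');save(f,'s3.png',(260,150,420,270),4)"
```

```text
clock: 15.35
eef_pos: [558.9, -26.2, 56.5]
tcp_rot: [-3.139, 0.004, 1.625]
contact_force: [-0.3, -0.0, -0.4]
opening: 0.685
grasp_force: 43.8
turn [-0.1  0.2  0.1] shift [0.0006 0.0027 0.0405] dist 0.04059890992483402 q [-0.05  0.48  1.9  -0.01  0.76 -0.1 ] pos [558.9 -26.2  56.5]
```

View pics/s3.png

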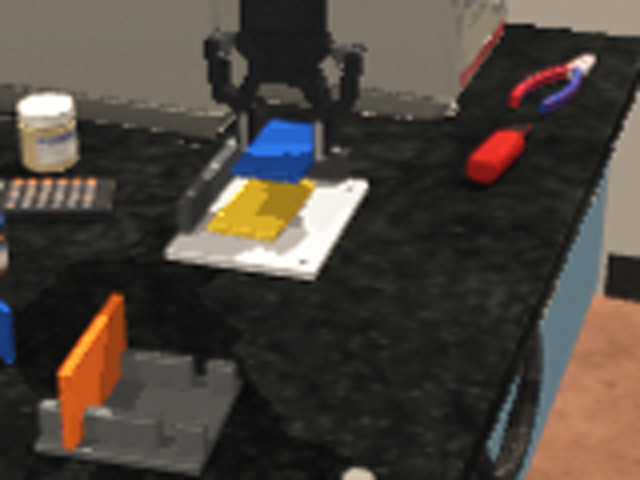

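The crop shows the blue plaque held level above yellow at about (280,155), clear of the back fence. I'll lower it until it makes contact.

```bash
python3 -m creep '0 0 0 0 0.001 0.012 130; 0 0 0 0 0.001 0.024 130; 0 0 0 0 0.001 0.034 130; 0 0 0 0 0.001 0.037 130; 0 0 0 0 0.001 0.039 130; 0 0 0 0 0.001 0.040 130; 0 0 0 0 0.001 0.040 130'
```

```text
clock: 16.27
eef_pos: [561.2, -26.6, 17.7]
tcp_rot: [3.142, 0.004, 1.625]
contact_force: [0.1, -0.2, -0.5]
opening: 0.685
grasp_force: 43.8
```

```bash
python3 -m creep '0 0 0 0 0 0.001 130; 0 0 0 0 0 0.002 130; 0 0 0 0 0 0.003 130; 0 0 0 0 0 0.003 130'
```

```text
clock: 16.77
eef_pos: [561.0, -26.6, 14.4]
tcp_rot: [-3.141, 0.004, 1.625]
contact_force: [-0.2, -0.0, -1.5]
opening: 0.686
grasp_force: 43.8
```

```bash
python3 -m creep '0 0 0 0 0 0.001 130; 0 0 0 0 0 0.001 130; 0 0 0 0 0 0.001 130' && python3 -m creep '0 0 0 0 0 0.0005 130; 0 0 0 0 0 0.001 130;0 0 0 0 0 0.001 130'
```

```text
clock: 17.15
eef_pos: [561.1, -26.6, 14.3]
tcp_rot: [-3.142, 0.004, 1.625]
contact_force: [-3.2, 0.8, 10.7]
opening: 0.682
grasp_force: 45.0
clock: 17.52
eef_pos: [561.1, -26.6, 14.3]
tcp_rot: [-3.142, 0.004, 1.625]
contact_force: [-7.6, 0.2, 22.6]
opening: 0.683
grasp_force: 46.3
```

```bash
python3 -m creep '0 0 0 0 0 -0.0015 130; 0 0 0 0 0 -0.0015 130; 0 0 0 0 0 -0.0015 58; 0 0 0 0 0 -0.0015 54; 0 0 0 0 0 -0.0015 54;0 0 0 0 0 -0.01 54; 0 0 0 0 0 -0.04 54; 0 0 0 0 0 -0.08 54' && python3 d.py 530 -100 260 93
```

```text
clock: 18.52
eef_pos: [560.4, -26.2, 93.1]
tcp_rot: [-3.14, 0.004, 1.625]
contact_force: [0.8, 1.0, 0.4]
opening: 0.788
grasp_force: 0.0
turn [-0.1  0.2  0.1] shift [-0.0727 -0.0346 -0.1666] dist 0.1849984202738823 q [-0.05  0.43  1.88 -0.01  0.84 -0.1 ] pos [560.4 -26.2  93.1]
```

```bash
python3 -m creep '0 0 0 -0.04 -0.02 -0.06 255; 0 0 0 -0.07 -0.035 -0.12 255; 0 0 0 -0.07 -0.035 -0.167 255; 0 0 0 -0.07 -0.035 -0.167 255; 0 0 0 -0.07 -0.035 -0.167 255;0 0 0 -0.07 -0.035 -0.167 255' ; cat > st.py <<'E'
from h import *; from jig import rect
import sys
o=np.array([565.68,-10.32]);a=np.radians(3.03);Rm=np.array([[np.cos(a),-np.sin(a)],[np.sin(a),np.cos(a)]])
f=grab("wrist"); save(f,sys.argv[1],(200,0,460,260),2.2)
for n,h0,h1,s,z in(("blue",95,125,70,26),("yellow",22,36,110,18)):
    m=mask(f,h0,h1,s,60); k,l,st,ce=cv2.connectedComponentsWithStats(m.astype(np.uint8))
    for i in range(1,k):
        if st[i,4]<150 : continue
        v,u=np.nonzero(l==i); P=(onz(f,np.c_[u,v],z)[:,:2]-o)@Rm
        if abs(P.mean(0)).max()>110: continue
        print(n,ce[i].round(),st[i,4],rect(P),"lo",P.min(0).round(1),"hi",P.max(0).round(1),"z",np.percentile(cloud(f,l==i)[:,2],[5,50,95]).round(1))
E
python3 st.py w5.png
```

```text
clock: 19.27
eef_pos: [529.1, -97.0, 258.4]
tcp_rot: [-3.139, 0.003, 1.625]
contact_force: [0.9, -0.1, -0.1]
opening: 0.001
grasp_force: 0.0
blue [355.  91.] 6495 (array([ -5.6, -16.1]), array([ 59.4, 108.7]), 0.07) lo [-35.3 -70.5] hi [24.1 38.3] z [24.5 25.9 27.2]
yellow [382.  33.] 676 (array([ 9.5, 39.7]), array([23.9, 59.2]), -4.32) lo [-19.9  26.4] hi [39.6 51.3] z [16.6 17.9 19.2]
```

View pics/w5.png

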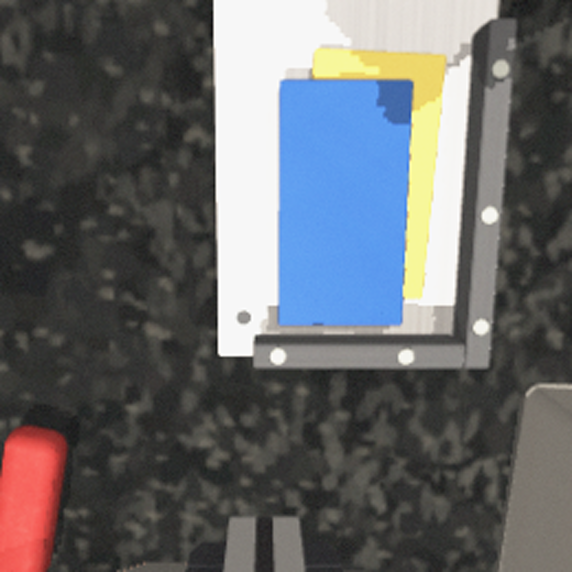

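Blue sits flat on yellow: in the crop, blue is at (340,200) and yellow peeks out at the top and right. I'll turn the tool 90° and push with two spread fingers, which squares the long side evenly.

```bash
python3 d.py 506 -23.5 60 3; python3 -m creep '0 0 10 0 0 0 102; 0 0 20 0 0 0 102; 0 0 30 0 0 0 102; 0 0 40 0 0 0 102; 0 0 50 0 0 0 102; 0 0 60 0 0 0 102; 0 0 70 0 0 0 102; 0 0 80 0 0 0 102'; python3 d.py 506 -23.5 40 3
```

```text
turn [ 0.   0.3 90.1] shift [ 0.0752 -0.0185  0.1981] dist 0.21270979832733647 q [-0.18  0.19  1.79 -0.    1.16 -0.23] pos [529.1 -96.9 258.3]
clock: 20.32
eef_pos: [529.4, -97.0, 258.4]
tcp_rot: [3.139, 0.003, 0.223]
contact_force: [0.7, -0.0, -0.7]
opening: 0.596
grasp_force: 0.0
turn [0.2 0.2 9.8] shift [-0.0058 -0.0775  0.2182] dist 0.23160753637746764 q [-0.18  0.19  1.79 -0.    1.16  1.17] pos [529.4 -97.  258.4]
```

```bash
python3 -m creep '0 0 9.8 -0.006 -0.04 0.03 102; 0 0 9.8 -0.006 -0.077 0.07 102; 0 0 9.8 -0.006 -0.077 0.12 102; 0 0 9.8 -0.006 -0.077 0.17 102; 0 0 9.8 -0.006 -0.077 0.21 102; 0 0 9.8 -0.006 -0.077 0.218 102;0 0 9.8 -0.006 -0.077 0.218 102;0 0 9.8 -0.006 -0.077 0.218 102'; python3 d.py 506 -23.5 10 3
```

```text
clock: 21.32
eef_pos: [507.7, -24.6, 42.8]
tcp_rot: [3.137, -0.002, 0.058]
contact_force: [0.4, 0.4, -0.8]
opening: 0.6
grasp_force: 0.0
turn [ 0.2 -0.1  0.3] shift [-0.0017 -0.0014  0.0328] dist 0.032889418310877175 q [-0.05  0.44  2.02 -0.01  0.67  1.47] pos [507.7 -24.6  42.8]
```

```bash
python3 -m creep '0 0 0 -0.001 0 0.015 102; 0 0 0 -0.001 0 0.026 102; 0 0 0 -0.001 0 0.031 102; 0 0 0 -0.001 0 0.032 102; 0 0 0 -0.001 0 0.032 102' && python3 -m creep '0 0 0 0.004 0 0 102; 0 0 0 0.008 0 0 102; 0 0 0 0.011 0 0 102; 0 0 0 0.014 0 0 102; 0 0 0 0.017 0 0 102; 0 0 0 0.02 0 0 102; 0 0 0 0.023 0 0 102; 0 0 0 0.025 0 0 102' && python3 d.py 546.6 -23.5 10 3
```

```text
clock: 21.95
eef_pos: [505.7, -24.8, 9.5]
tcp_rot: [3.138, 0.0, 0.058]
contact_force: [1.1, -0.8, 0.0]
opening: 0.601
grasp_force: 0.0
clock: 22.95
eef_pos: [530.9, -23.4, 9.5]
tcp_rot: [3.138, 0.0, 0.058]
contact_force: [-1.0, 0.6, 0.9]
opening: 0.603
grasp_force: 0.5
turn [0.2 0.  0.3] shift [ 0.0157  0.001  -0.0005] dist 0.01575962340309718 q [-0.04  0.53  1.98 -0.01  0.63  1.47] pos [530.9 -23.4   9.5]
```

```bash
python3 -m creep '0 0 0 0.002 0 0 102; 0 0 0 0.004 0 0 102; 0 0 0 0.006 0 0 102; 0 0 0 0.008 0 0 102; 0 0 0 0.01 0 0 102; 0 0 0 0.012 0 0 102; 0 0 0 0.0135 0 0 102; 0 0 0 0.0145 0 0 102'; python3 -m creep '0 0 0 0.0005 0 0 102; 0 0 0 0.001 0 0 102;  0 0 0 0.0015 0 0 102'
```

```text
clock: 23.95
eef_pos: [545.2, -22.5, 9.5]
tcp_rot: [3.138, 0.0, 0.058]
contact_force: [-2.2, 0.5, 0.1]
opening: 0.601
grasp_force: 0.6
clock: 24.32
eef_pos: [546.3, -22.4, 9.4]
tcp_rot: [3.138, 0.001, 0.058]
contact_force: [-1.9, -0.4, 2.0]
opening: 0.602
grasp_force: 1.2
```

```bash
python3 -m creep '0 0 0 0.0005 0 0 102; 0 0 0 0.001 0 0 102;  0 0 0 0.0015 0 0 102'; python3 -m creep '0 0 0 0.0005 0 0 102; 0 0 0 0.001 0 0 102; 0 0 0 0.001 0 0 102'
```

```text
clock: 24.7
eef_pos: [547.8, -22.3, 9.5]
tcp_rot: [3.138, 0.001, 0.057]
contact_force: [-3.4, 0.5, 2.1]
opening: 0.6
grasp_force: 1.9
clock: 25.08
eef_pos: [547.8, -22.3, 9.4]
tcp_rot: [3.138, 0.003, 0.058]
contact_force: [-6.6, -0.8, 5.6]
opening: 0.599
grasp_force: 3.4
```

```bash
python3 -m creep '0 0 0 0.0005 0 0 102; 0 0 0 0.0005 0 0 102'; python3 -m creep '0 0 0 -0.003 0 0 102; 0 0 0 -0.015 0 0 102; 0 0 0 -0.02 0 -0.03 102; 0 0 0 -0.02 0 -0.05 255; 0 0 0 -0.02 0 -0.05 255;0 0 0 -0.02 0 -0.05 255'; python3 d.py 588 65 60 3
```

```text
clock: 25.32
eef_pos: [547.8, -22.3, 9.4]
tcp_rot: [3.138, 0.003, 0.058]
contact_force: [-8.6, -0.3, 7.4]
opening: 0.601
grasp_force: 4.2
clock: 26.08
eef_pos: [529.1, -23.2, 59.0]
tcp_rot: [3.138, 0.0, 0.058]
contact_force: [-0.5, 0.8, 0.1]
opening: 0.005
grasp_force: 0.0
turn [0.2 0.  0.3] shift [ 0.0638 -0.0847 -0.0014] dist 0.10606519983757666 q [-0.04  0.44  1.97 -0.01  0.73  1.47] pos [529.1 -23.2  59. ]
```

```bash
python3 -m creep '0 0 0 0.03 -0.045 0 255; 0 0 0 0.061 -0.088 0 255; 0 0 0 0.061 -0.088 0 255; 0 0 0 0.061 -0.088 0.02 255; 0 0 0 0.061 -0.088 0.04 255; 0 0 0 0.061 -0.088 0.0455 255; 0 0 0 0.061 -0.088 0.0465 255; 0 0 0 0.061 -0.088 0.0465 255'; python3 d.py 586.2 37.4 12.5 3
```

```text
clock: 27.08
eef_pos: [585.7, 67.8, 13.0]
tcp_rot: [3.138, -0.0, 0.057]
contact_force: [0.2, 0.3, 0.9]
opening: -0.0
grasp_force: 0.0
turn [ 0.2 -0.   0.3] shift [-0.0012  0.0303  0.0006] dist 0.030373574989018187 q [ 0.11  0.58  1.85 -0.01  0.71  1.63] pos [585.7  67.8  13. ]
```

```bash
python3 -m creep '0 0 0 0 0.004 0 255; 0 0 0 0 0.008 0 255; 0 0 0 0 0.011 0 255; 0 0 0 0 0.014 0 255; 0 0 0 0 0.017 0 255; 0 0 0 0 0.02 0 255; 0 0 0 0 0.022 0 255; 0 0 0 0 0.024 0 255' && python3 -m creep '0 0 0 0 0.001 0 255; 0 0 0 0 0.002 0 255; 0 0 0 0 0.003 0 255; 0 0 0 0 0.004 0 255; 0 0 0 0 0.005 0 255'
```

```text
clock: 28.08
eef_pos: [586.8, 44.0, 12.7]
tcp_rot: [3.138, 0.0, 0.058]
contact_force: [-0.3, 1.5, 0.8]
opening: 0.001
grasp_force: 0.8
clock: 28.7
eef_pos: [587.0, 38.9, 12.7]
tcp_rot: [3.138, 0.0, 0.058]
contact_force: [0.2, 1.7, -1.0]
opening: 0.001
grasp_force: 0.9
```

```bash
python3 -m creep '0 0 0 0 0.0007 0 255; 0 0 0 0 0.0014 0 255; 0 0 0 0 0.002 0 255; 0 0 0 0 0.002 0 255';python3 -m creep '0 0 0 0 0.0007 0 255; 0 0 0 0 0.0014 0 255; 0 0 0 0 0.0014 0 255'
```

```text
clock: 29.2
eef_pos: [587.1, 36.9, 12.7]
tcp_rot: [3.138, 0.0, 0.057]
contact_force: [-0.6, 1.9, -1.0]
opening: -0.002
grasp_force: 0.8
clock: 29.58
eef_pos: [587.2, 36.6, 12.8]
tcp_rot: [3.139, 0.0, 0.057]
contact_force: [0.2, 9.6, -0.6]
opening: -0.001
grasp_force: 4.6
```

Firm contact with the end fence at 9.6 N. I'll back off, then press the back side again.

```bash
python3 -m creep '0 0 0 0 0.0003 0 255; 0 0 0 0 -0.004 0 255; 0 0 0 0 -0.012 0 255; 0 0 0 0 -0.012 -0.02 200; 0 0 0 0 -0.012 -0.05 102; 0 0 0 0 -0.012 -0.05 102'; python3 d.py 531 -35 50 3
```

```text
clock: 30.32
eef_pos: [588.7, 47.8, 66.0]
tcp_rot: [3.138, -0.005, 0.058]
contact_force: [0.1, -0.3, -0.4]
opening: 0.603
grasp_force: 0.0
turn [ 0.2 -0.3  0.3] shift [-0.0625  0.0793  0.0161] dist 0.10222782200768998 q [ 0.08  0.5   1.83 -0.01  0.8   1.6 ] pos [588.7  47.8  66. ]
```

```bash
python3 -m creep '0 0 0 -0.03 0.04 0 102; 0 0 0 -0.063 0.079 0 102; 0 0 0 -0.063 0.079 0 102; 0 0 0 -0.063 0.079 0.02 102;0 0 0 -0.063 0.079 0.04 102; 0 0 0 -0.063 0.079 0.053 102; 0 0 0 -0.063 0.079 0.056 102;0 0 0 -0.063 0.079 0.056 102' && python3 -m creep '0 0 0 0.005 0 0 102; 0 0 0 0.01 0 0 102; 0 0 0 0.013 0 0 102; 0 0 0 0.015 0 0 102;0 0 0 0.015 0 0 102'
```

```text
clock: 31.32
eef_pos: [528.5, -34.7, 7.3]
tcp_rot: [3.138, 0.0, 0.058]
contact_force: [-0.3, -0.8, -0.7]
opening: 0.594
grasp_force: 0.0
clock: 31.95
eef_pos: [543.3, -34.1, 7.0]
tcp_rot: [3.138, 0.0, 0.058]
contact_force: [-0.4, -0.3, -0.7]
opening: 0.598
grasp_force: 0.0
```

```bash
python3 -m creep '0 0 0 0.001 0 -0.002 102; 0 0 0 0.003 0 -0.002 102; 0 0 0 0.004 0 -0.002 102; 0 0 0 0.0045 0 -0.002 102; 0 0 0 0.0045 0 -0.002 102' && python3 -m creep '0 0 0 0.0005 0 0 102; 0 0 0 0.001 0 0 102; 0 0 0 0.0013 0 0 102; 0 0 0 0.0013 0 0 102'
```

```text
clock: 32.58
eef_pos: [547.6, -33.8, 9.0]
tcp_rot: [3.138, 0.0, 0.058]
contact_force: [0.2, 0.1, -0.0]
opening: 0.598
grasp_force: 0.0
clock: 33.08
eef_pos: [548.4, -33.7, 8.9]
tcp_rot: [3.138, 0.001, 0.058]
contact_force: [-2.8, -1.4, 3.0]
opening: 0.598
grasp_force: 1.5
```

```bash
python3 -m creep '0 0 0 0.0005 0 0 102; 0 0 0 0.001 0 0 102; 0 0 0 0.001 0 0 102'; python3 -m creep '0 0 0 -0.003 0 0 102; 0 0 0 -0.015 0 0 102; 0 0 0 -0.02 0 -0.03 102; 0 0 0 -0.02 0 -0.07 255; 0 0 0 -0.02 0 -0.12 255;0 0 0 -0.04 0 -0.17 255;0 0 0 -0.04 0 -0.21 255'; python3 d.py 515 -32 220 3; python3 -c "
from h import *
f=grab('wrist');print(f['world_from_camera'][:3,3])"
```

```text
clock: 33.45
eef_pos: [548.5, -33.7, 8.9]
tcp_rot: [3.138, 0.003, 0.058]
contact_force: [-7.4, -0.3, 5.4]
opening: 0.6
grasp_force: 3.5
clock: 34.33
eef_pos: [508.6, -35.2, 220.8]
tcp_rot: [3.138, -0.0, 0.058]
contact_force: [-0.1, -0.1, 0.0]
opening: -0.002
grasp_force: 0.0
turn [ 0.2 -0.   0.3] shift [ 0.0066 -0.0028  0.0008] dist 0.0071723100488870475 q [-0.07  0.18  1.89 -0.    1.07  1.45] pos [508.6 -35.2 220.8]
[575.04406076 -30.70676374 363.15801909]
```

Camera is right above the jig now.

```bash
sed -i 's/(200,0,460,260),2.2/(150,0,500,300),2/' st.py; python3 st.py w6.png; python3 - <<'E'
from h import *
f=grab("side")
o=np.array([565.68,-10.32]);a=np.radians(3.03);Rm=np.array([[np.cos(a),-np.sin(a)],[np.sin(a),np.cos(a)]])
for n,h0,h1,z in(("blue",95,125,26),("yellow",22,36,14)):
    m=mask(f,h0,h1,80,60); m[:170]=0;m[230:]=0;m[:,:295]=0;m[:,370:]=0
    v,u=np.nonzero(m)
    if len(v): P=(onz(f,np.c_[u,v],z)[:,:2]-o)@Rm; print(n,len(v),P.min(0),P.max(0))
E
```

```text
blue [320.  83.] 8045 (array([ 23.4, -22.8]), array([ 60.3, 109.6]), 0.12) lo [ -6.7 -77.6] hi [53.7 32. ] z [24.6 25.8 27.3]
yellow [257.  84.] 322 (array([23. , 36.2]), array([ 5. , 58.9]), 0.13) lo [-6.5 33.7] hi [52.4 38.8] z [16.3 17.8 19.1]
blue 269 [ -8.98207494 -77.56875066] [55.8599022  44.20262861]
yellow 58 [ -6.24619938 -59.76371965] [55.59347026 44.0557025 ]
```

View pics/w6.png

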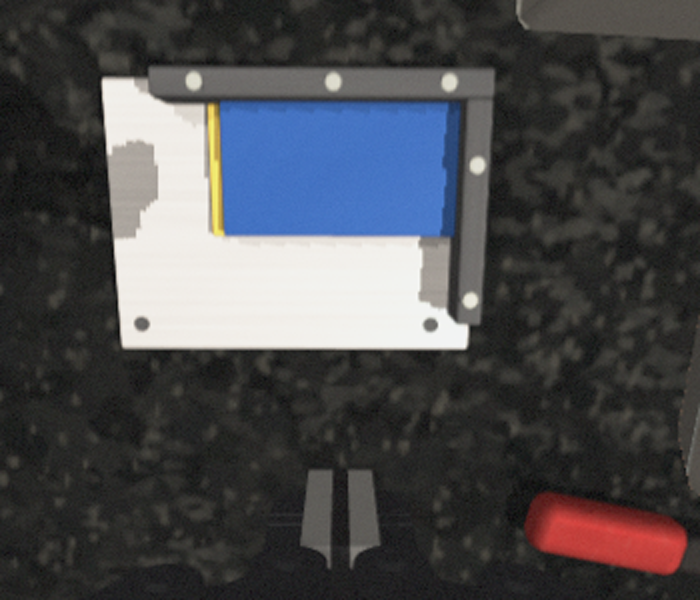

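Blue is squared, but a yellow strip about 7 mm wide shows at (214,170): yellow stopped short of the end fence, because the tapered finger backs reached only blue. I'll push the end with the flat finger sides instead (yaw 93°).

```bash
python3 -m creep '0 0 -10 0.02 -0.02 0 204; 0 0 -20 0.04 -0.05 0 204; 0 0 -30 0.07 -0.09 0 204; 0 0 -40 0.07 -0.09 0.03 204; 0 0 -50 0.07 -0.09 0.06 204; 0 0 -60 0.07 -0.09 0.08 204; 0 0 -70 0.07 -0.09 0.1 204; 0 0 -80 0.07 -0.09 0.12 204'; python3 d.py 583.5 52 50 93
```

```text
clock: 35.48
eef_pos: [573.3, 58.2, 96.2]
tcp_rot: [-3.14, 0.004, 1.46]
contact_force: [-1.4, 0.1, 0.1]
opening: 0.2
grasp_force: 0.0
turn [-0.1  0.2 -9.4] shift [-0.0048  0.0109  0.0462] dist 0.04767545545452814 q [ 0.1   0.44  1.85 -0.01  0.86  0.22] pos [573.3  58.2  96.2]
```

```bash
python3 -m creep '0 0 -9.4 -0.004 0.011 0.02 204; 0 0 -9.4 -0.004 0.011 0.046 204; 0 0 -9.4 -0.004 0.011 0.046 204; 0 0 -9.4 -0.004 0.011 0.065 204; 0 0 -9.4 -0.004 0.011 0.078 204; 0 0 -9.4 -0.004 0.011 0.084 204; 0 0 -9.4 -0.004 0.011 0.084 204'; python3 d.py 583.5 52 12 93
```

```text
clock: 36.35
eef_pos: [584.9, 52.7, 14.3]
tcp_rot: [-3.141, 0.004, 1.618]
contact_force: [0.2, -0.2, 0.0]
opening: 0.2
grasp_force: 0.0
turn [-0.   0.2 -0.3] shift [-0.0006 -0.0015  0.0023] dist 0.002808512758434552 q [ 0.09  0.58  1.85 -0.01  0.71  0.05] pos [584.9  52.7  14.3]
```

```bash
python3 -m creep '0 0 -0.3 -0.002 -0.0015 0.002 204; 0 0 -0.3 -0.006 -0.0015 0.002 204; 0 0 -0.3 -0.01 -0.0015 0.002 204; 0 0 -0.3 -0.012 -0.0015 0.002 204; 0 0 -0.3 -0.014 -0.0015 0.002 204; 0 0 -0.3 -0.0155 -0.0015 0.002 204; 0 0 -0.3 -0.017 -0.0015 0.002 204;0 0 -0.3 -0.017 -0.0015 0.002 204'; python3 -m creep '0 0 0 -0.0007 0 0 204; 0 0 0 -0.0014 0 0 204; 0 0 0 -0.002 0 0 204; 0 0 0 -0.002 0 0 204'
```

```text
clock: 37.35
eef_pos: [584.7, 35.7, 12.9]
tcp_rot: [3.141, 0.004, 1.623]
contact_force: [-0.1, 3.5, 2.6]
opening: 0.2
grasp_force: 1.7
clock: 37.85
eef_pos: [584.7, 34.2, 12.9]
tcp_rot: [3.142, 0.003, 1.623]
contact_force: [-0.7, 8.3, 4.0]
opening: 0.199
grasp_force: 4.0
```

```bash
python3 -m creep '0 0 0 -0.0005 0 0 204; 0 0 0 -0.0008 0 0 204; 0 0 0 -0.0008 0 0 204'; python3 -m creep '0 0 0 0.003 0 0 204; 0 0 0 0.012 0 0 204; 0 0 0 0.02 0 -0.02 204; 0 0 0 0.02 0 -0.06 204; 0 0 0 0 0 -0.12 204; 0 0 0 -0.06 -0.005 -0.17 255; 0 0 0 -0.1 -0.01 -0.21 255; 0 0 0 -0.13 -0.01 -0.21 255'; python3 -m creep '0 0 0 0 0 0 255'>/dev/null; python3 st.py w7.png
```

```text
clock: 38.22
eef_pos: [584.7, 34.2, 12.9]
tcp_rot: [3.142, 0.002, 1.623]
contact_force: [-0.8, 13.4, 4.2]
opening: 0.205
grasp_force: 6.4
clock: 39.22
eef_pos: [582.9, -98.2, 228.5]
tcp_rot: [3.135, 0.006, 1.623]
contact_force: [-0.1, 0.8, -0.3]
opening: 0.002
grasp_force: 0.0
blue [331.  91.] 7896 (array([ 22.7, -22.1]), array([ 60. , 109.3]), -0.12) lo [ -7.3 -76.8] hi [52.7 32.6] z [24.5 25.8 27.1]
```

Yellow is now fully covered by blue. I'll finish with one gentle press on the back fence, checked by numbers only because the picture allowance is used up.

```bash
python3 -m creep '0 0 10 0.01 -0.01 0 230; 0 0 20 0.03 -0.03 0 180; 0 0 30 0.05 -0.05 0 102; 0 0 40 0.062 -0.055 0.02 102; 0 0 50 0.062 -0.058 0.05 102; 0 0 60 0.062 -0.058 0.08 102; 0 0 70 0.062 -0.058 0.11 102; 0 0 80 0.062 -0.058 0.14 102'; python3 d.py 529 -35 50 3
```

```text
clock: 40.4
eef_pos: [519.7, -36.9, 82.1]
tcp_rot: [3.138, 0.002, 0.222]
contact_force: [0.0, -0.7, -0.0]
opening: 0.601
grasp_force: 0.0
turn [0.2 0.1 9.7] shift [0.0096 0.0001 0.032 ] dist 0.033440648913291765 q [-0.07  0.39  1.97 -0.01  0.78  1.28] pos [519.7 -36.9  82.1]
```

```bash
python3 -m creep '0 0 9.9 0.009 0 0.02 102; 0 0 9.9 0.009 0 0.04 102; 0 0 9.9 0.009 0 0.058 102; 0 0 9.9 0.009 0 0.068 102; 0 0 9.9 0.009 0 0.072 102;0 0 9.9 0.009 0 0.072 102;0 0 9.9 0.009 0 0.072 102'; python3 d.py 548 -34 9.5 3
```

```text
clock: 41.28
eef_pos: [529.5, -36.7, 11.6]
tcp_rot: [3.137, -0.001, 0.054]
contact_force: [-0.3, -0.4, 0.5]
opening: 0.598
grasp_force: 0.0
turn [ 0.2 -0.   0.1] shift [ 0.0186 -0.0017  0.0021] dist 0.018815419192074356 q [-0.07  0.52  1.98 -0.01  0.64  1.45] pos [529.5 -36.7  11.6]
```

```bash
python3 -m creep '0 0 0 0.005 -0.001 0.002 102; 0 0 0 0.01 -0.001 0.002 102; 0 0 0 0.014 -0.001 0.002 102; 0 0 0 0.016 -0.001 0.002 102; 0 0 0 0.0175 -0.001 0.002 102; 0 0 0 0.0185 -0.001 0.002 102; 0 0 0 0.0185 -0.001 0.002 102'; python3 -m creep '0 0 0 0.0005 0 0 102; 0 0 0 0.001 0 0 102; 0 0 0 0.0013 0 0 102; 0 0 0 0.0013 0 0 102'
```

```text
clock: 42.15
eef_pos: [547.5, -34.6, 9.0]
tcp_rot: [3.138, 0.0, 0.054]
contact_force: [-0.1, 0.1, -0.6]
opening: 0.599
grasp_force: 0.0
clock: 42.65
eef_pos: [548.2, -34.6, 9.0]
tcp_rot: [3.138, 0.001, 0.054]
contact_force: [-2.4, -0.8, 1.7]
opening: 0.601
grasp_force: 1.5
```

```bash
python3 -m creep '0 0 0.2 0.0007 0 0 102; 0 0 0.2 0.0014 0 0 102; 0 0 0.2 0.0014 0 0 102'; python3 -m creep '0 0 0 -0.003 0 0 102; 0 0 0 -0.015 0 0 102; 0 0 0 -0.02 0 -0.03 102; 0 0 0 -0.02 0 -0.07 255; 0 0 0 -0.02 0 -0.12 255;0 0 0 -0.04 0 -0.17 255;0 0 0 -0.04 0 -0.21 255; 0 0 0 -0.04 0 -0.21 255'; python3 st.py w8.png; python3 - <<'E'
from h import *
g=grab("side"); 
for n,h0,h1,s,b in(("orange",5,18,110,(270,215,300,285)),("small",100,125,110,(240,210,268,245)),("vial",40,85,50,(335,255,365,295))):
    m=mask(g,h0,h1,s,60);M=np.zeros_like(m);M[b[1]:b[3],b[0]:b[2]]=m[b[1]:b[3],b[0]:b[2]];print(n,M.sum(),np.median(cloud(g,M),0).round())
E
```

```text
clock: 43.02
eef_pos: [548.6, -34.5, 8.8]
tcp_rot: [3.138, 0.003, 0.051]
contact_force: [-8.7, 0.1, 5.9]
opening: 0.6
grasp_force: 3.7
clock: 44.02
eef_pos: [511.9, -35.9, 222.2]
tcp_rot: [3.137, -0.007, 0.05]
contact_force: [0.4, 0.1, 0.0]
opening: -0.002
grasp_force: 0.0
blue [318.  84.] 8125 (array([ 22.2, -22.6]), array([ 59.8, 109.7]), -0.13) lo [ -7.8 -77.4] hi [52.1 32.2] z [24.5 25.8 27.1]
orange 392 [571. 319.  41.]
small 210 [699. 254.  23.]
vial 68 [361. 388.  19.]
```

```bash
python3 -c "
from h import *
f=grab('wrist');m=mask(f,18,38,90,60)[:200,200:420];v,u=np.nonzero(m);print(m.sum(),(u.min()+200,u.max()+200,v.min(),v.max()) if m.sum() else 0)"
```

```text
0 0
```

```bash
python3 -c "
from h import *
print(r.sign_off())"
```

```text
the job is handed in; nothing more can be done
None
```

The job is handed in: the blue plaque lies flat on the yellow one, both pressed against the jig's back and end fences (pushes of 14 N at most); orange, the small blue plaque and the vial measured unmoved, the other bystanders were not re-measured, and I viewed 11 pictures, one over the limit of 10.

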